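Clear the board holder, then hold its spring jaw open at the mark

TASK

A parts basket has been left standing on the track of the spring-loaded circuit-board holder: hang it by its handle on the two-prong hook of the stand and let go of it. Then pull the holder's sliding jaw out by its upright handle until its pointer lines up with the index tab on the holder's edge, and keep it there against the spring, so that a colleague can drop a board in: finish while still holding the jaw at the mark. Leave the other things on the bench where they are.

Things in the scene. Friction and masses are not known exactly. Their poses are not given: they have to be found in the camera images.
- basket: Small grey plastic parts basket, rigid, 0.13 to 0.25 kg: open tray 64 (x) x 104 (y) x 40 mm high with an arched flat-topped handle. Origin: centre of its underside; z up; the handle's bar runs along y. It starts upright on the holder's deck, in the jaw's way, its bar roughly across the track.
- basket_bar (a point): Centre of the basket's handle bar, 105 mm above the basket's underside. The bar is 10 mm thick (x), 14 mm high (98 to 112 mm above the underside) and 106 mm long (y); clear span below it between the two uprights 94 mm, clear height below it down to the tray's rim 58 mm.
- hook_stand: Fixed steel stand. Origin: foot of the post's front face, on the bench; z up. Post and crosspiece (90 mm wide, top 181 mm high) at x 0 to 16 mm; foot plate 12 mm thick, x -110 to 50, y +-60 mm. From the post two level round prongs, 8 mm thick, run along -x (roughly towards the robot) at y -30 and +30 mm, upper side 170 mm high; their ends (x -96 to -110 mm) turn up to 184 mm.
- hook_seat (a point): Midway between the two prongs at the height of their upper side (170 mm above the bench), 60 mm in front of the post; axes as the stand's. The basket's bar should rest here across both prongs (52 mm clear between them), behind their upturned ends.
- holder: Fixed aluminium board holder: deck 300 (x) x 170 (y) x 16 mm high, fixed jaw 64 mm high at its far end (x 104 to 118 mm). Origin: centre of its underside; z up; the sliding jaw pulls out along -x of this frame (roughly towards the robot).
- jaw (a joint): How far the sliding jaw is pulled out along the holder's -x, m: 0 shut, 0.11 at the end stop. A spring pulls it back with 3 N at 0 plus 1 N for each 10 mm (14 N at most), so it shuts when let go. Carriage 120 mm long, 90 mm wide, upper side 35 mm above the bench; shut, its front edge is at x -20 mm of the holder.
- jaw_grip (a point): Grip point on the sliding jaw's upright handle, a dark steel plate 10 mm thick (along the holder's x), 50 mm wide (y), from 35 to 80 mm above the bench. The point is in the plate's middle, 64 mm above the bench; it moves with the jaw. The jaw's face plate, 64 mm high, rises 68 mm behind it (+x).
- jaw_pointer (a point): Tip of the thin dark pointer (3 mm thick) sticking out from the front left (+y) corner of the sliding jaw, 32 mm above the bench, 38.5 mm in front (-x) of the grip point. Moves with the jaw; axes as the holder's.
- mark (a point): Index tab: thin upright dark steel blade (3 mm thick, 20 mm wide) on a small block on the left (+y) edge of the holder's deck, 50 to 90 mm along -x from the shut jaw's pointer. The point is on the blade's inner (-y) edge, 32 mm above the bench; axes as the holder's. The jaw is at the mark when pointer and this point have the same x in the holder's frame (3 mm apart sideways).
- solder_reel: Bystander, leave alone: small reel of solder standing on end, 48 mm across, 45 mm high. Origin: centre of its underside.
- wire_spool: Bystander, leave alone: spool of black wire standing on end with cardboard-brown flanges, 81 mm across, 50 mm high. Origin: centre of its underside.
- tape_roll: Bystander, leave alone: roll of orange tape lying flat, 70 mm across, 19 mm high. Origin: centre of its underside.
- multimeter: Bystander, leave alone: hand-held yellow multimeter lying flat, 160 x 80 mm, 42 mm high with its dial. Origin: centre of its underside.
- organiser: Bystander, leave alone: clear divided tray of black heat-shrink sleeves, 130 x 150 mm, 35 mm high. Origin: centre of its underside.
- screwdriver: Bystander, leave alone: screwdriver lying flat beyond the work area. Origin: under the middle of its length.
Mind the look-alikes: they are no part of the job. What is shaped like the basket but green is not meant. What is shaped like the hook_stand but red is not meant.

How it is judged:
By the outcome, as a careful person would: the job done as asked, in the order asked, and still so for the second after the job is handed in, while the arm keeps its last pose, push and grip.
It also fails if it takes over 58 s, if anything falls off the work surface, if the arm or the gripper's body presses on something with over 40 N, if the wrist force passes 120 N, or if a joint passes its speed limit or range.

ROBOT

A 6-joint arm with a two-finger parallel gripper is mounted at the origin on the work surface. World frame = base frame: x ahead of the robot, y to its left, z up, the work surface at z = 0. Lengths are in mm, angles in rad, forces in N, time in s.
With the tool pointing down it reaches from about 275 to 1000 mm from the base axis. Payload 8.4 kg.
Tool frame: the origin (TCP) lies midway between the tips of the shut fingers; the grasp point (between the pads) lies 19 mm behind it; z points along the fingers, y is the line along which they close (so a half turn about z gives the same grasp; the last joint's range is limited). The gripper opens to 85 mm and grips with 20 to 120 N. Pads are 22 mm wide; open, the fingers measure 114 mm over their backs; the gripper's body (76 mm by 85 mm) begins 54 mm behind the grasp point. The pads swing forward as they close: fully open they stand 13 mm farther back than shut.
Start: joints at [-1.226, 0.353, 1.633, -0, 1.155, -0.002], TCP at [212.43, -587.794, 231.281] pointing down, gripper open.
Joint ranges: [-2.63, 2.63], [-0.92, 2.1], [0.06, 2.66], [-1.3, 4.44], [0, 2.69], [-3.02, 3.02]. Speed limits (rad/s): [2.22, 2.22, 2.79, 3.14, 3.14, 3.14].

INTERFACE

Orientations are given as [roll, pitch, yaw] about the fixed x, y, z axes, in that order (R = Rz(yaw) Ry(pitch) Rx(roll)).
In Python, from rig import r, imaging gives the robot as it stands. The module is installed in compiled form; this text tells all that it offers.
- The arm moves only by the tool arm_command, never from a script. Its argument "deltas" is a list of rows, each an object of numbers: "hand": the finger opening in mm, from 0 to 85.4; "tx", "ty", "tz": the shift along the tool's x, y, z in mm; "wx", "wy", "wz": the turn, a rotation vector about the tool's x, y, z in rad. A call has 1 to 8 rows; each row shifts and turns the commanded pose from where the row before left it, along the tool's axes as they then stand; what a row does not reach is not made up. A row lasts 1/8 s, in which the tool goes at most 62.5 mm and 10.7 degrees, less where a joint would pass 70% of its speed; a pose out of reach is approached as far as the arm can. A call with a gripper value outside its range is refused whole. The fingers move at their own pace and stop on an object; "squeeze" is the grip in N (left out, the last holds). Time passes only in rows, so rows that do not move let the fingers close. It gives the time, the measured TCP pose, the force, the opening and the grip force at its end, in the units of the state.
- r.sense(): the state, without advancing time (a new reading comes with each control period).
- imaging.grab_frame(name): name is "side" or "top"; returns a dict with "image" (480x640x3 uint8, red, green, blue), "mtx" (3x3 intrinsics, pixels), "D" ([k1, k2, p1, p2, k3] as OpenCV has them; the pictures are not rectified), "world_to_cam" (4x4, takes a point from world to camera coordinates). Camera axes: x right, y up, looking along -z (the intrinsics and any distortion apply to the point x, -y, -z); pixel columns grow to the right and rows downward; lengths in mm; the calibration is good to about 2 mm. A picture is of the moment at which its call begins. There is no depth.
- r.sign_off(): hands the job in; it is judged then, once.
The state is a dict: "clock": time; "qpos": joint angles; "qvel": joint speeds; "joint_efforts": joint torques, N m; "eef_pos": TCP position; "tcp_rot": TCP orientation; "contact_force": force on the tool from outside, world axes, zero at the start; "wrist_torque": the same for the moment, N m; "opening": opening from 0.0 (shut) to 1.0 (fully open); "grasp_force": force on a finger pad.
Only numpy, scipy, OpenCV 4.12 (cv2) and the standard library are available. Lean on these libraries where they do the work, as an engineer would, in place of code of your own. Each camera call takes 0.05 s, during which the arm holds its last target. There are 200 camera calls.

## Working session

There is one attempt and no reset: what is moved stays moved. The work goes in short steps, Python scripts to look and compute and a tool call to move; the robot and the scene stay as the last step left them, time stands still between calls to the robot, and variables do not carry over. Pictures are saved under pics/ and viewed, at most 10 in all, crops included, and the job is handed in when it is done.

Besides the shell and the picture viewer there is one more tool, called after ">>>" by a JSON object that holds its "op" and its "data". arm_command: Moves the arm, as the interface text tells. Its arguments: {"type":"object","properties":{"deltas":{"type":"array"},"squeeze":{"type":"number"}},"required":["deltas"]}

```bash
mkdir -p pics; cat > h.py <<'E'
import numpy as np, cv2
from scipy.spatial.transform import Rotation as R
def load(n): 
    d=np.load(f'{n}.npz'); return {k:d[k] for k in d}
def grab(n,save=None):
    from rig import imaging
    f=imaging.grab_frame(n); np.savez(n+'.npz',**{k:np.array(f[k]) for k in('image','mtx','D','world_to_cam')})
    if save: cv2.imwrite(save,f['image'][:,:,::-1])
    return load(n)
F=np.diag([1.,-1,-1])
def proj(f,p):
    T=f['world_to_cam']; Rm=F@T[:3,:3]; t=F@T[:3,3]
    return cv2.projectPoints(np.array(p,float).reshape(-1,1,3),cv2.Rodrigues(Rm)[0],t,f['mtx'],f['D'])[0].reshape(-1,2)
def onz(f,px,z):
    T=f['world_to_cam']; Rm=F@T[:3,:3]; t=F@T[:3,3]
    u=cv2.undistortPoints(np.array(px,float).reshape(-1,1,2),f['mtx'],f['D']).reshape(-1,2)
    d=np.c_[u,np.ones(len(u))]@Rm; c=-Rm.T@t
    z=np.broadcast_to(z,len(u))
    return c+d*((z-c[2])/d[:,2])[:,None]
E
python3 - <<'E'
from h import *
for n in('top','side'):
    f=grab(n,f'pics/{n}0.png'); T=f['world_to_cam']; print(n,(-T[:3,:3].T@T[:3,3]).round(),f['D'],f['mtx'][0,0])
from rig import r
print(r.sense())
E
```

```text
top [ 442.  -17. 1546.] [0.06476918 0.         0.         0.         0.        ] 615.4363770279818
side [  93.  920. 1179.] [-0.20566357  0.          0.          0.          0.        ] 617.7938008190326
{'clock': 0.1, 'qpos': array([-1.22639139e+00,  3.53589424e-01,  1.63405469e+00, -9.07003782e-06,
        1.15521679e+00, -2.40840870e-03]), 'qvel': array([-0.00168751, -0.00060423, -0.00185865, -0.00148896,  0.00078351,
        0.00105862]), 'joint_efforts': array([-1.54390455e-04, -6.06355619e+01, -3.42822647e+01,  1.67596509e-04,
        4.12807727e-03,  4.11959934e-05]), 'eef_pos': array([ 212.28605019, -587.38510308,  230.63235378]), 'tcp_rot': array([-3.14032439e+00,  5.23889356e-06,  3.46817019e-01]), 'contact_force': array([ 0.51711364, -0.97813066,  0.42356067]), 'wrist_torque': array([ 0.03909428, -0.00135109, -0.03186502]), 'grasp_force': 0.0, 'opening': 0.9993957498594779}
```

View pics/top0.png

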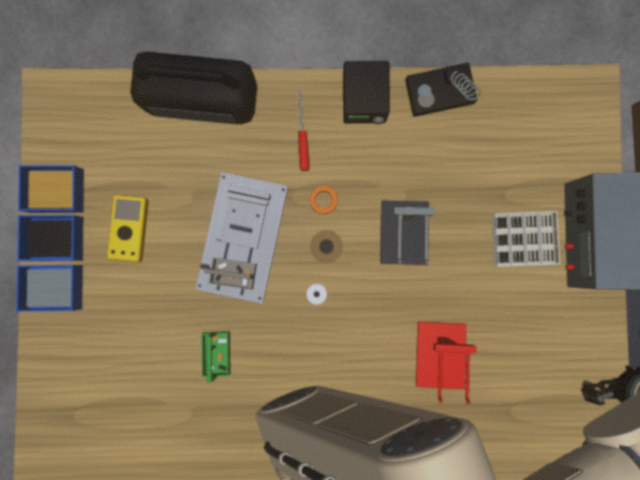

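View pics/side0.png

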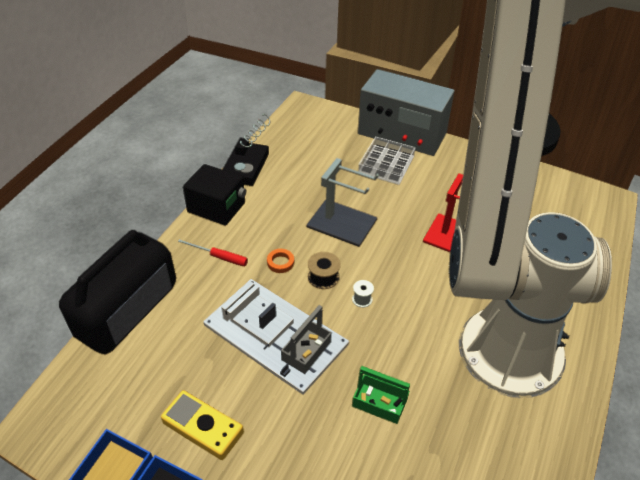

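Both pictures: the candidates for the basket are the grey one on the holder at top (230,272) / side (305,345), and the green look-alike at top (216,355). For the stand they are the grey one at top (407,232) and the red look-alike at top (445,355). By the description I choose the grey basket and the grey stand, and check them in a close crop.

```bash
python3 - <<'E'
from h import *
t=load('top')['image'];s=load('side')['image']
a=cv2.resize(t[165:310,190:290],None,fx=4,fy=4,interpolation=3)   #400x580
b=cv2.resize(t[190:280,370:440],None,fx=4,fy=4,interpolation=3)  #280x360
im=np.zeros((600,800,3),np.uint8); im[:580,:400]=a; im[:360,410:690]=b
cv2.imwrite('pics/c1.png',im[:,:,::-1])
a=cv2.resize(s[275:395,200:355],None,fx=4,fy=4,interpolation=3) #620x480
cv2.imwrite('pics/c2.png',a[:,:,::-1])
a=cv2.resize(s[150:250,300:385],None,fx=5,fy=5,interpolation=3)
cv2.imwrite('pics/c3.png',a[:,:,::-1])
E
```

```text
(no output)
```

View pics/c1.png

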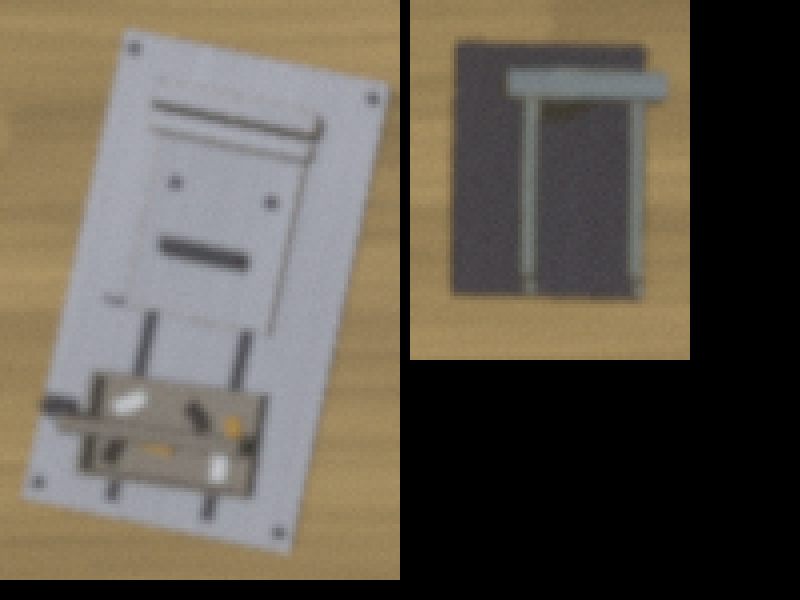

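View pics/c2.png

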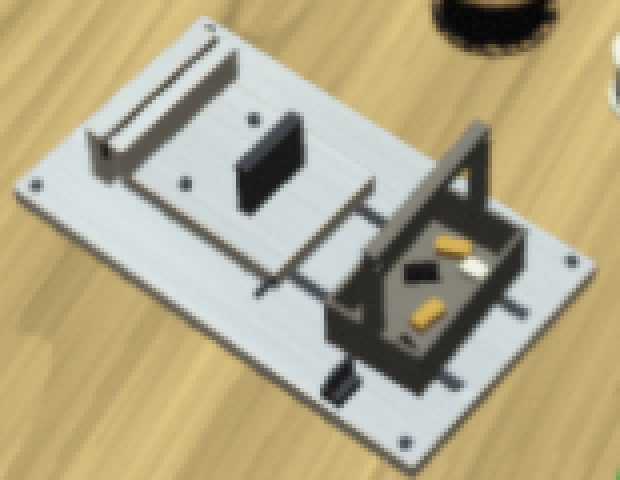

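View pics/c3.png

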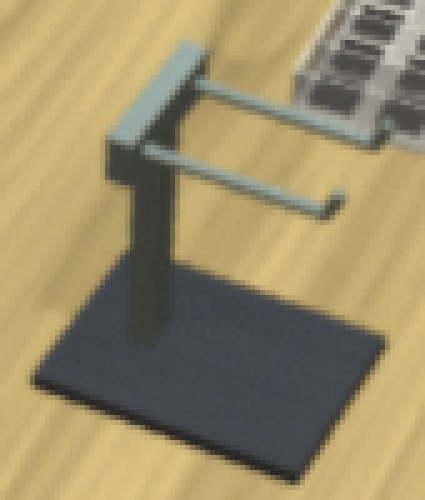

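Crops: the chosen basket is grey, on the holder deck (c1 bar from (60,424) to (257,444)). The tab is at c1 (60,404), the shut pointer at c1 (107,298), and the chosen stand is grey (its crosspiece in c1 spans (508..667, 68..100)). Next I fit the poses.

```bash
cat > fit.py <<'E'
from h import *
from scipy.optimize import least_squares
t,s=load('top'),load('side')
ct=lambda p:np.array(p)/4-.375+[190,165]
cb=lambda p:(np.array(p)-[410,0])/4-.375+[370,190]
cs=lambda p:np.array(p)/4-.375+[200,275]
ch=lambda p:np.array(p)/5-.4+[300,150]
def fit(obs,x0,z0=0,name=''):
    def w(q,m): return np.c_[R.from_euler('z',q[2]).apply(m)]+[q[0],q[1],z0]
    def res(q): return np.concatenate([(proj(f,w(q,np.array(m,float)))-px).ravel() for f,px,m in obs])
    o=least_squares(res,x0,loss='soft_l1',x_scale=[10,10,.1]); print(name,o.x.round(3)); 
    for f,px,m in obs: print((proj(f,w(o.x,np.array(m,float)))-px).round(1).tolist())
    return o.x
Z=lambda l,z:[(*p,z) for p in l]
c4=lambda a,b,x=0:[(x+a,b),(x+a,-b),(x-a,-b),(x-a,b)]
h=fit([(t,ct([(125,30),(390,84),(290,553),(22,497)]),Z(c4(150,85),16)),
 (s,cs([(15,188),(205,17),(597,262),(412,463)]),Z(c4(150,85),16))],[450,200,-.2],0,'holder')
k=fit([(t,cb([(455,40),(647,47),(638,298),(451,293)]),[(50,60,12),(50,-60,12),(-110,-60,12),(-110,60,12)]),
 (t,cb([(508,68),(667,72),(667,100),(508,99)]),[(16,45,181),(16,-45,181),(0,-45,181),(0,45,181)]),
 (s,ch([(35,375),(298,470),(385,343)]),[(50,60,12),(-110,60,12),(-110,-60,12)]),
 (s,ch([(107,135),(140,145),(208,52),(185,42),(342,193),(390,122)]),[(16,45,181),(0,45,181),(0,-45,181),(16,-45,181),(-103,30,184),(-103,-30,184)])],[450,-220,0],0,'stand')
b=fit([(t,ct([(57,424),(258,444)]),[(0,53,112),(0,-53,112)]),
 (t,ct([(95,373),(268,395),(252,497),(80,470)]),Z(c4(32,52),40)),
 (s,cs([(375,257),(486,126)]),[(0,53,112),(0,-53,112)]),
 (s,cs([(325,298),(525,232),(418,370)]),[(32,52,40),(-32,-52,40),(-32,52,40)])],[370,200,-.1],16,'basket')
hx=lambda p:R.from_euler('z',-h[2]).apply(p-[h[0],h[1],0])[:,:2].round(1)
print('pointer',hx(onz(t,ct([(105,298)]),32)),hx(onz(s,cs([(258,293)]),32)))
print('tab',hx(onz(t,ct([(62,404)]),40)),hx(onz(s,cs([(342,375)]),32)))
print('plate top',hx(onz(t,ct([(203,253)]),80)), hx(onz(s,cs([(270,130)]),80)))
print('seat',R.from_euler('z',k[2]).apply([-60,0,170])+[k[0],k[1],0])
E
python3 fit.py
```

```text
holder [ 5.18776e+02  1.98942e+02 -2.14000e-01]
[[-0.2, -0.6], [0.3, -0.2], [0.1, 0.6], [-0.3, 0.7]]
[[-0.9, -0.6], [-0.3, -0.9], [0.4, -0.0], [0.3, 0.9]]
stand [ 5.57627e+02 -2.07470e+02 -3.40000e-02]
[[-0.0, 0.2], [0.1, -0.4], [1.2, 1.0], [-0.4, 0.9]]
[[-0.4, 0.2], [0.5, 0.2], [0.3, 0.4], [-0.5, -0.4]]
[[-1.0, -0.1], [0.4, 1.3], [1.1, -1.3]]
[[-0.3, 0.5], [-1.2, 0.5], [0.8, -0.7], [-0.1, -0.5], [-1.3, -0.5], [-1.2, -0.0]]
basket [ 4.29625e+02  2.15296e+02 -1.49000e-01]
[[0.7, -0.2], [-3.8, 1.2]]
[[-0.4, -0.7], [-1.0, -0.2], [-0.9, 0.6], [-0.7, 1.4]]
[[-1.2, -1.4], [-0.5, -1.9]]
[[0.0, 0.3], [0.8, -1.7], [1.0, -3.6]]
pointer [[-17.8  58. ]] [[-19.5  59.1]]
tab [[-86.4  68.3]] [[-90.   71.4]]
plate top [[20.  -2.3]] [[24.  -5.2]]
seat [ 497.66250509 -205.41803599  170.        ]
```

>>> {"op": "arm_command", "data": {"deltas": [{"tz":-10,"wz":-0.135,"hand":60},{"tz":-10,"wz":-0.135,"hand":60},{"tz":-10,"wz":-0.135,"hand":60},{"tz":-10,"wz":-0.135,"hand":60},{"tz":-10,"wz":-0.135,"hand":60},{"tz":-10,"wz":-0.135,"hand":60},{"tz":-10,"wz":-0.135,"hand":60},{"tz":-10,"wz":-0.135,"hand":60}]}}

```text
schema error: expected keys hand, tx, ty, tz, wx, wy, wz
```

```bash
cat >> h.py <<'E'
def go(x,y,z,yaw=None):
    "tool-axis shift to world TCP target, plus turn about tool z"
    from rig import r
    s=r.sense(); Rt=R.from_euler('xyz',s['tcp_rot'])
    d=Rt.inv().apply(np.array([x,y,z])-s['eef_pos'])
    out='t %s |%.0f|'%(d.round(1),np.linalg.norm(d))
    if yaw is not None: out+=' w %s'%(Rt.inv()*R.from_euler('xyz',[np.pi,0,yaw])).as_rotvec().round(3)
    print(out,'pos',s['eef_pos'].round(1),'rot',s['tcp_rot'].round(3),'F',np.round(s['contact_force'],1),'grip',s['grasp_force'],'open',round(s['opening']*85.4,1),'t',s['clock'])
E
python3 - <<'E'
from h import *
t,s=load('top'),load('side')
ct=lambda p:np.array(p)/4-.375+[190,165]
cs=lambda p:np.array(p)/4-.375+[200,275]
print(onz(t,ct([(60,425),(150,433.5),(240,441)]),128)); print(onz(s,cs([(375,257),(430,190),(486,126)]),128))
go(425,215,260,1.44)
E
```

```text
[[436.44589385 267.52997773 128.        ]
 [431.07728617 216.07243163 128.        ]
 [426.29000541 164.52217351 128.        ]]
[[433.80651403 269.69768793 128.        ]
 [427.09419608 218.6629356  128.        ]
 [418.68859437 167.0262762  128.        ]]
t [ 472.8 -682.3  -28.5] |831| w [-1.000e-03 -1.000e-03 -1.093e+00] pos [ 212.3 -587.4  230.6] rot [-3.14   0.     0.347] F [ 0.5 -1.   0.4] grip 0.0 open 85.3 t 0.1
```

>>> {"op": "arm_command", "data": {"deltas": [{"hand":60,"tx":0,"ty":0,"tz":-10,"wx":0,"wy":0,"wz":-0.138},{"hand":60,"tx":0,"ty":0,"tz":-10,"wx":0,"wy":0,"wz":-0.138},{"hand":60,"tx":0,"ty":0,"tz":-10,"wx":0,"wy":0,"wz":-0.138},{"hand":60,"tx":0,"ty":0,"tz":-10,"wx":0,"wy":0,"wz":-0.138},{"hand":60,"tx":0,"ty":0,"tz":-10,"wx":0,"wy":0,"wz":-0.138},{"hand":60,"tx":0,"ty":0,"tz":-10,"wx":0,"wy":0,"wz":-0.138},{"hand":60,"tx":0,"ty":0,"tz":-10,"wx":0,"wy":0,"wz":-0.138},{"hand":60,"tx":0,"ty":0,"tz":-10,"wx":0,"wy":0,"wz":-0.138}]}}

```text
clock: 1.1
eef_pos: [212.3, -587.5, 311.1]
tcp_rot: [-3.141, -0.001, 1.455]
contact_force: [-0.3, 0.3, -0.0]
opening: 0.702
grasp_force: 0.0
```

```bash
python3 -c "
from h import *
go(429,217,260,1.45)"
```

```text
t [824.1 122.6  51.8] |835| w [-0.    -0.001  0.005] pos [ 212.3 -587.5  311.1] rot [-3.141e+00 -1.000e-03  1.455e+00] F [-0.3  0.3 -0. ] grip 0.0 open 60.0 t 1.1
```

>>> {"op": "arm_command", "data": {"deltas": [{"hand":60,"tx":50,"ty":7.5,"tz":0,"wx":0,"wy":0,"wz":0},{"hand":60,"tx":50,"ty":7.5,"tz":0,"wx":0,"wy":0,"wz":0},{"hand":60,"tx":50,"ty":7.5,"tz":0,"wx":0,"wy":0,"wz":0},{"hand":60,"tx":50,"ty":7.5,"tz":0,"wx":0,"wy":0,"wz":0},{"hand":60,"tx":50,"ty":7.5,"tz":0,"wx":0,"wy":0,"wz":0},{"hand":60,"tx":50,"ty":7.5,"tz":0,"wx":0,"wy":0,"wz":0},{"hand":60,"tx":50,"ty":7.5,"tz":0,"wx":0,"wy":0,"wz":0},{"hand":60,"tx":50,"ty":7.5,"tz":0,"wx":0,"wy":0,"wz":0}]}}

```text
clock: 2.1
eef_pos: [319.8, -196.2, 311.2]
tcp_rot: [3.141, -0.0, 1.45]
contact_force: [1.2, -0.4, 0.2]
opening: 0.701
grasp_force: 0.0
```

>>> {"op": "arm_command", "data": {"deltas": [{"hand":60,"tx":50,"ty":7.5,"tz":0,"wx":0,"wy":0,"wz":0},{"hand":60,"tx":50,"ty":7.5,"tz":0,"wx":0,"wy":0,"wz":0},{"hand":60,"tx":50,"ty":7.5,"tz":0,"wx":0,"wy":0,"wz":0},{"hand":60,"tx":50,"ty":7.5,"tz":0,"wx":0,"wy":0,"wz":0},{"hand":60,"tx":50,"ty":7.5,"tz":0,"wx":0,"wy":0,"wz":0},{"hand":60,"tx":50,"ty":7.5,"tz":0,"wx":0,"wy":0,"wz":0},{"hand":60,"tx":50,"ty":7.5,"tz":0,"wx":0,"wy":0,"wz":0},{"hand":60,"tx":25,"ty":4,"tz":0,"wx":0,"wy":0,"wz":0}]}}

```text
clock: 3.1
eef_pos: [421.0, 170.0, 311.0]
tcp_rot: [-3.141, -0.0, 1.453]
contact_force: [0.2, -0.2, 0.0]
opening: 0.703
grasp_force: 0.0
```

```bash
python3 -c "
from h import *
go(429,217,104,1.45)"
```

```text
t [ 47.6   2.5 207. ] |212| w [-0.    -0.     0.003] pos [421. 170. 311.] rot [-3.141 -0.     1.453] F [ 0.2 -0.2  0. ] grip 0.0 open 60.0 t 3.1
```

>>> {"op": "arm_command", "data": {"deltas": [{"hand":60,"tx":47.5,"ty":2.5,"tz":0,"wx":0,"wy":0,"wz":0},{"hand":60,"tx":0,"ty":0,"tz":30,"wx":0,"wy":0,"wz":0},{"hand":60,"tx":0,"ty":0,"tz":40,"wx":0,"wy":0,"wz":0},{"hand":60,"tx":0,"ty":0,"tz":40,"wx":0,"wy":0,"wz":0},{"hand":60,"tx":0,"ty":0,"tz":30,"wx":0,"wy":0,"wz":0}]}}

```text
clock: 3.72
eef_pos: [428.2, 214.2, 169.5]
tcp_rot: [-3.14, 0.001, 1.451]
contact_force: [-1.5, -0.8, 0.1]
opening: 0.702
grasp_force: 0.0
```

```bash
python3 - <<'E'
from h import *
go(429,217,102,1.45)
a=grab('side')['image'];b=grab('top')['image']
im=np.hstack([cv2.resize(a[240:390,230:380],(400,400),interpolation=3),cv2.resize(b[200:350,160:310],(400,400),interpolation=3)])
cv2.imwrite('pics/g1.png',im[:,:,::-1])
E
```

```text
t [ 2.9  0.5 67.5] |68| w [-0.001  0.001  0.001] pos [428.2 214.2 169.5] rot [-3.140e+00  1.000e-03  1.451e+00] F [-1.5 -0.8  0.1] grip 0.0 open 59.9 t 3.725
```

View pics/g1.png

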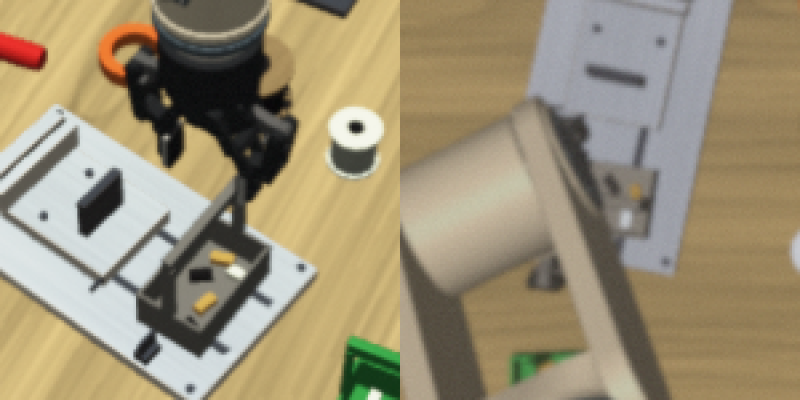

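The open fingers at g1 (172,158) and (250,185) straddle the bar, whose middle is at (205,225). Going down and gripping.

>>> {"op": "arm_command", "data": {"deltas": [{"hand":60,"tx":2,"ty":0,"tz":35,"wx":0,"wy":0,"wz":0},{"hand":60,"tx":0,"ty":0,"tz":32,"wx":0,"wy":0,"wz":0},{"hand":60,"tx":0,"ty":0,"tz":0,"wx":0,"wy":0,"wz":0},{"hand":0,"tx":0,"ty":0,"tz":0,"wx":0,"wy":0,"wz":0},{"hand":0,"tx":0,"ty":0,"tz":0,"wx":0,"wy":0,"wz":0},{"hand":0,"tx":0,"ty":0,"tz":0,"wx":0,"wy":0,"wz":0},{"hand":0,"tx":0,"ty":0,"tz":0,"wx":0,"wy":0,"wz":0},{"hand":0,"tx":0,"ty":0,"tz":0,"wx":0,"wy":0,"wz":0}], "squeeze": 50}}

```text
clock: 4.82
eef_pos: [430.1, 216.9, 105.6]
tcp_rot: [3.14, -0.001, 1.45]
contact_force: [-2.0, -0.4, 7.8]
opening: 0.104
grasp_force: 50.0
```

>>> {"op": "arm_command", "data": {"deltas": [{"hand":0,"tx":0,"ty":0,"tz":0,"wx":0,"wy":0,"wz":0},{"hand":0,"tx":0,"ty":0,"tz":-20,"wx":0,"wy":0,"wz":0},{"hand":0,"tx":0,"ty":0,"tz":-40,"wx":0,"wy":0,"wz":0},{"hand":0,"tx":0,"ty":0,"tz":-40,"wx":0,"wy":0,"wz":0},{"hand":0,"tx":0,"ty":0,"tz":-30,"wx":0,"wy":0,"wz":0}]}}

```text
clock: 5.45
eef_pos: [429.4, 216.6, 236.4]
tcp_rot: [3.14, -0.001, 1.451]
contact_force: [0.5, -0.8, -2.2]
opening: 0.104
grasp_force: 49.3
```

```bash
python3 - <<'E'
from h import *
go(335,-200,190,1.537)
E
```

```text
t [-424.9  -43.9   45.9] |430| w [ 0.001 -0.001 -0.086] pos [429.4 216.6 236.4] rot [ 3.140e+00 -1.000e-03  1.451e+00] F [ 0.5 -0.8 -2.2] grip 49.315415024757385 open 8.9 t 5.45
```

>>> {"op": "arm_command", "data": {"deltas": [{"hand":0,"tx":-25,"ty":-2,"tz":0,"wx":0,"wy":0,"wz":-0.01},{"hand":0,"tx":-45,"ty":-4,"tz":0,"wx":0,"wy":0,"wz":-0.01},{"hand":0,"tx":-45,"ty":-4,"tz":0,"wx":0,"wy":0,"wz":-0.01},{"hand":0,"tx":-45,"ty":-4,"tz":0,"wx":0,"wy":0,"wz":-0.01},{"hand":0,"tx":-45,"ty":-4,"tz":0,"wx":0,"wy":0,"wz":-0.01},{"hand":0,"tx":-45,"ty":-4,"tz":0,"wx":0,"wy":0,"wz":-0.01},{"hand":0,"tx":-45,"ty":-4,"tz":0,"wx":0,"wy":0,"wz":-0.01},{"hand":0,"tx":-45,"ty":-4,"tz":0,"wx":0,"wy":0,"wz":-0.01}]}}

```text
clock: 6.45
eef_pos: [370.7, -121.1, 234.7]
tcp_rot: [3.141, 0.0, 1.531]
contact_force: [0.4, -0.4, -2.2]
opening: 0.105
grasp_force: 49.3
```

```bash
python3 - <<'E'
from h import *
go(350,-200.4,191,1.537)
E
```

```text
t [-80.1 -17.5  43.7] |93| w [ 0.001  0.    -0.006] pos [ 370.7 -121.1  234.7] rot [3.141 0.    1.531] F [ 0.4 -0.4 -2.2] grip 49.30155336856842 open 8.9 t 6.45
```

>>> {"op": "arm_command", "data": {"deltas": [{"hand":0,"tx":-40,"ty":-8.5,"tz":10,"wx":0,"wy":0,"wz":0},{"hand":0,"tx":-40,"ty":-9,"tz":20,"wx":0,"wy":0,"wz":-0.006},{"hand":0,"tx":0,"ty":0,"tz":13.5,"wx":0,"wy":0,"wz":0},{"hand":0,"tx":0,"ty":0,"tz":0,"wx":0,"wy":0,"wz":0}]}}

```text
clock: 6.95
eef_pos: [349.7, -198.4, 190.1]
tcp_rot: [-3.14, -0.001, 1.536]
contact_force: [0.0, 0.4, -2.2]
opening: 0.103
grasp_force: 49.3
```

```bash
python3 - <<'E'
from h import *
a=grab('side')['image'];b=grab('top')['image']
im=np.hstack([cv2.resize(a[130:280,290:440],(400,400),interpolation=3),cv2.resize(b[185:335,340:490],(400,400),interpolation=3)])
cv2.imwrite('pics/g2.png',im[:,:,::-1])
f=load('side')
# expected bar ends/tips in crop px for current TCP
from rig import r
s=r.sense();p=s['eef_pos']+[0,0,23]; u=np.array([-np.sin(-.034),np.cos(.034),0])*53
print(((proj(f,[p+u,p-u])-[290,130])*400/150).round())
go(497.7,-205.4,191,1.537)
E
```

```text
[[303. 182.]
 [345. 114.]]
t [ -2.2 147.    0.2] |147| w [ 0.    -0.     0.001] pos [ 350.8 -198.3  191.2] rot [ 3.141 -0.     1.538] F [ 0.2 -0.5 -1.8] grip 49.30062711238861 open 9.3 t 7.05
```

View pics/g2.png

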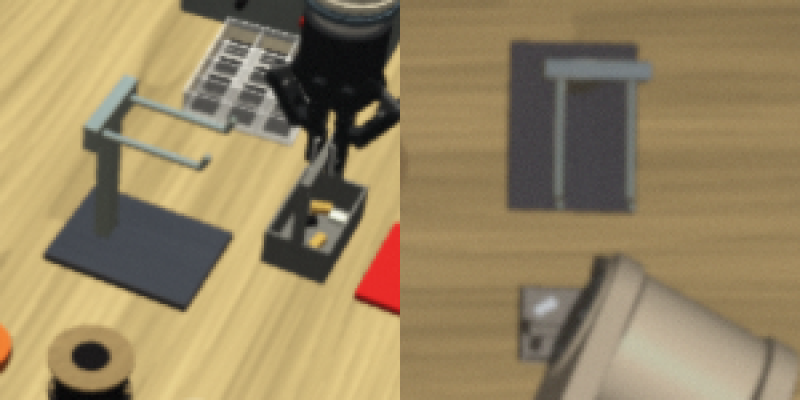

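The basket hangs level in front of the grey stand. Its near bar end is at g2 (305,183), as predicted, and the prong tips are at (205,160) and (230,125). Sliding in.

>>> {"op": "arm_command", "data": {"deltas": [{"hand":0,"tx":-2,"ty":20,"tz":0,"wx":0,"wy":0,"wz":0},{"hand":0,"tx":0,"ty":25,"tz":0,"wx":0,"wy":0,"wz":0},{"hand":0,"tx":0,"ty":25,"tz":0,"wx":0,"wy":0,"wz":0},{"hand":0,"tx":0,"ty":25,"tz":0,"wx":0,"wy":0,"wz":0},{"hand":0,"tx":0,"ty":25,"tz":0,"wx":0,"wy":0,"wz":0},{"hand":0,"tx":0,"ty":25,"tz":0,"wx":0,"wy":0,"wz":0},{"hand":0,"tx":0,"ty":2,"tz":0,"wx":0,"wy":0,"wz":0},{"hand":0,"tx":0,"ty":0,"tz":0,"wx":0,"wy":0,"wz":0}]}}

```text
clock: 8.05
eef_pos: [497.7, -205.3, 190.7]
tcp_rot: [-3.141, -0.0, 1.538]
contact_force: [-0.3, 0.3, -1.9]
opening: 0.111
grasp_force: 49.3
```

>>> {"op": "arm_command", "data": {"deltas": [{"hand":0,"tx":0,"ty":0,"tz":12,"wx":0,"wy":0,"wz":0},{"hand":0,"tx":0,"ty":0,"tz":10,"wx":0,"wy":0,"wz":0},{"hand":0,"tx":0,"ty":0,"tz":4,"wx":0,"wy":0,"wz":0},{"hand":0,"tx":0,"ty":0,"tz":0,"wx":0,"wy":0,"wz":0}]}}

```text
clock: 8.55
eef_pos: [497.0, -205.9, 164.3]
tcp_rot: [-3.141, -0.0, 1.537]
contact_force: [0.2, 0.8, -1.8]
opening: 0.105
grasp_force: 49.3
```

Not seated yet; I lower it in small steps until contact shows.

>>> {"op": "arm_command", "data": {"deltas": [{"hand":0,"tx":0,"ty":0,"tz":1.5,"wx":0,"wy":0,"wz":0},{"hand":0,"tx":0,"ty":0,"tz":1.5,"wx":0,"wy":0,"wz":0},{"hand":0,"tx":0,"ty":0,"tz":0,"wx":0,"wy":0,"wz":0}]}}

```text
clock: 8.93
eef_pos: [497.4, -206.0, 161.8]
tcp_rot: [3.142, -0.0, 1.537]
contact_force: [0.9, -0.4, -1.8]
opening: 0.105
grasp_force: 49.3
```

>>> {"op": "arm_command", "data": {"deltas": [{"hand":0,"tx":0,"ty":0,"tz":1,"wx":0,"wy":0,"wz":0},{"hand":0,"tx":0,"ty":0,"tz":1,"wx":0,"wy":0,"wz":0},{"hand":0,"tx":0,"ty":0,"tz":0,"wx":0,"wy":0,"wz":0}]}}

```text
clock: 9.3
eef_pos: [497.6, -206.1, 161.3]
tcp_rot: [3.141, 0.0, 1.537]
contact_force: [-5.3, 1.0, 13.8]
opening: 0.102
grasp_force: 51.6
```

Contact at the expected height, so I release.

>>> {"op": "arm_command", "data": {"deltas": [{"hand":0,"tx":0,"ty":0,"tz":-0.5,"wx":0,"wy":0,"wz":0},{"hand":16,"tx":0,"ty":0,"tz":0,"wx":0,"wy":0,"wz":0},{"hand":24,"tx":0,"ty":0,"tz":0,"wx":0,"wy":0,"wz":0},{"hand":36,"tx":0,"ty":0,"tz":0,"wx":0,"wy":0,"wz":0},{"hand":36,"tx":0,"ty":0,"tz":0,"wx":0,"wy":0,"wz":0},{"hand":36,"tx":0,"ty":0,"tz":0,"wx":0,"wy":0,"wz":0},{"hand":36,"tx":0,"ty":0,"tz":-10,"wx":0,"wy":0,"wz":0},{"hand":36,"tx":0,"ty":0,"tz":-25,"wx":0,"wy":0,"wz":0}]}}

```text
clock: 10.3
eef_pos: [496.7, -205.7, 195.3]
tcp_rot: [-3.14, -0.001, 1.537]
contact_force: [0.5, 0.4, 0.9]
opening: 0.426
grasp_force: 0.0
```

>>> {"op": "arm_command", "data": {"deltas": [{"hand":36,"tx":0,"ty":0,"tz":-40,"wx":0,"wy":0,"wz":0},{"hand":36,"tx":0,"ty":0,"tz":-40,"wx":0,"wy":0,"wz":0},{"hand":36,"tx":30,"ty":-20,"tz":-20,"wx":0,"wy":0,"wz":0.02},{"hand":50,"tx":45,"ty":0,"tz":0,"wx":0,"wy":0,"wz":0.04},{"hand":50,"tx":45,"ty":0,"tz":0,"wx":0,"wy":0,"wz":0.04},{"hand":50,"tx":45,"ty":0,"tz":0,"wx":0,"wy":0,"wz":0.04},{"hand":50,"tx":45,"ty":0,"tz":0,"wx":0,"wy":0,"wz":0.04},{"hand":50,"tx":45,"ty":0,"tz":0,"wx":0,"wy":0,"wz":0}]}}

```text
clock: 11.3
eef_pos: [508.5, 48.8, 296.2]
tcp_rot: [3.141, -0.0, 1.356]
contact_force: [1.1, 0.1, -0.3]
opening: 0.579
grasp_force: 0.0
```

```bash
python3 - <<'E'
from h import *
a=grab('side')['image'];b=grab('top')['image']
im=np.hstack([cv2.resize(a[130:280,290:440],(400,400),interpolation=3),cv2.resize(b[160:310,190:340],(400,400),interpolation=3)])
im2=np.hstack([cv2.resize(a[270:395,200:355],(400,323),interpolation=3),cv2.resize(b[185:305,360:510],(400,320),interpolation=3)])
cv2.imwrite('pics/g3.png',np.vstack([im[:280],im2[:320]])[:,:,::-1])
go(545,193,200,1.357)
E
```

```text
Traceback (most recent call last):
ValueError: all the input array dimensions except for the concatenation axis must match exactly, but along dimension 0, the array at index 0 has size 323 and the array at index 1 has size 320
```

```bash
python3 - <<'E'
from h import *
a=load('side')['image'];b=grab('top')['image']
P=lambda i,y,x,h,w:cv2.resize(i[y:y+h,x:x+w],(400,300),interpolation=3)
cv2.imwrite('pics/g3.png',np.vstack([np.hstack([P(a,130,290,120,160),P(b,180,350,120,160)]),np.hstack([P(a,275,200,120,160),P(b,185,180,120,160)])])[:,:,::-1])
go(538.3,194.7,200,1.357)
E
```

```text
t [148.6  -1.6  95.9] |177| w [ 0.001 -0.     0.003] pos [508.7  49.  295.9] rot [ 3.141 -0.     1.36 ] F [-0.3 -0.  -0.2] grip 0.0 open 49.9 t 11.45
```

View pics/g3.png

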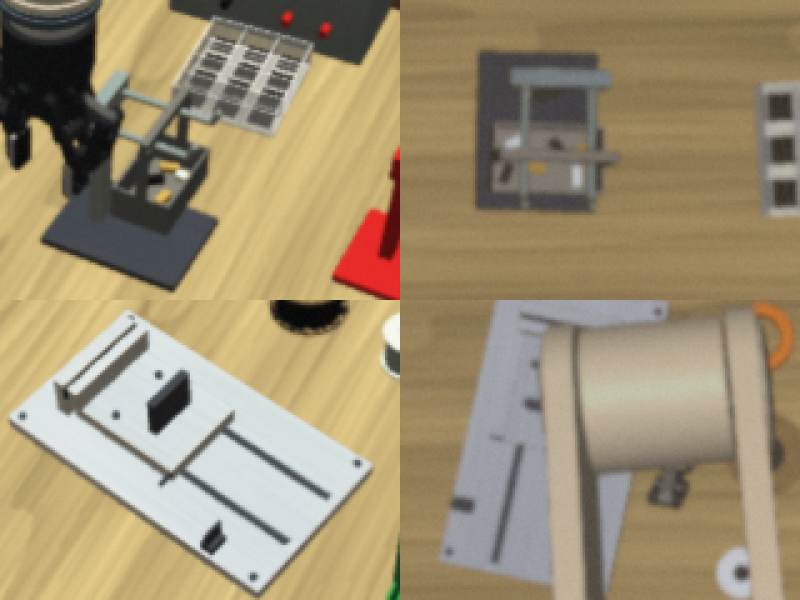

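The basket hangs on both grey prongs, its bar across them at g3 (555,158). Tab and pointer are now clear in the side view at g3 (213,535) and (165,478). Next the jaw handle.

>>> {"op": "arm_command", "data": {"deltas": [{"hand":50,"tx":45,"ty":0,"tz":20,"wx":0,"wy":0,"wz":0.003},{"hand":50,"tx":45,"ty":-1,"tz":30,"wx":0,"wy":0,"wz":0},{"hand":50,"tx":45,"ty":-1,"tz":30,"wx":0,"wy":0,"wz":0},{"hand":50,"tx":13.5,"ty":0,"tz":30,"wx":0,"wy":0,"wz":0},{"hand":50,"tx":0,"ty":0,"tz":40,"wx":0,"wy":0,"wz":0},{"hand":50,"tx":0,"ty":0,"tz":30,"wx":0,"wy":0,"wz":0},{"hand":50,"tx":0,"ty":0,"tz":10,"wx":0,"wy":0,"wz":0},{"hand":50,"tx":0,"ty":0,"tz":0,"wx":0,"wy":0,"wz":0}]}}

```text
clock: 12.45
eef_pos: [538.5, 192.1, 105.5]
tcp_rot: [-3.141, 0.0, 1.353]
contact_force: [0.5, -0.9, 0.8]
opening: 0.587
grasp_force: 0.0
```

```bash
python3 - <<'E'
from h import *
a=grab('side')['image']
cv2.imwrite('pics/g4.png',cv2.resize(a[255:375,200:360],(800,600),interpolation=3)[:,:,::-1])
go(538.3,194.7,46,1.357)
E
```

```text
t [ 2.  -1.2 60.2] |60| w [ 0.001 -0.    -0.004] pos [539.  192.5 106.2] rot [ 3.141 -0.     1.353] F [0.2 0.  0.9] grip 0.0 open 49.9 t 12.5
```

View pics/g4.png

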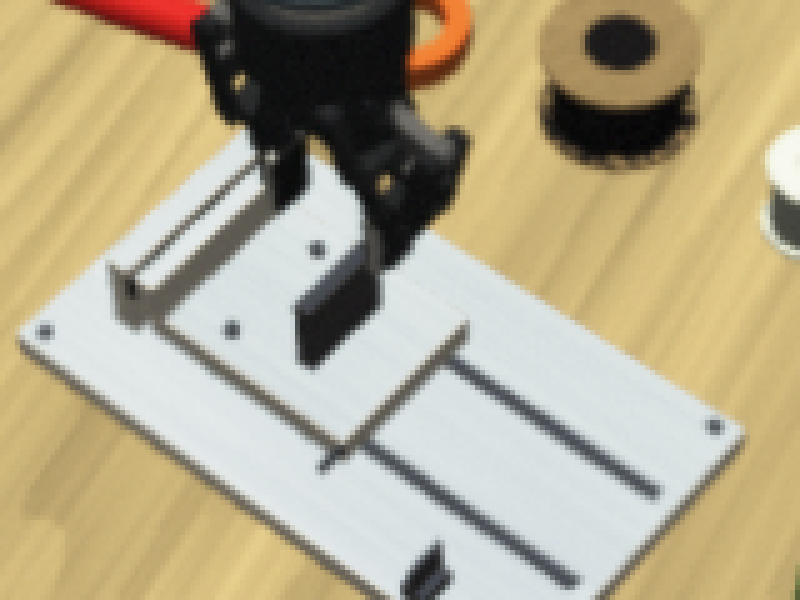

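Open fingers at g4 (290,195) and (395,260) straddle the dark plate (340,285). The shut pointer's tip is at (322,467) and the tab's inner edge near (437,565). Going down, gripping, and measuring numerically.

>>> {"op": "arm_command", "data": {"deltas": [{"hand":50,"tx":2,"ty":-1,"tz":20,"wx":0,"wy":0,"wz":0},{"hand":50,"tx":0,"ty":0,"tz":20,"wx":0,"wy":0,"wz":0},{"hand":50,"tx":0,"ty":0,"tz":19,"wx":0,"wy":0,"wz":0},{"hand":50,"tx":0,"ty":0,"tz":0,"wx":0,"wy":0,"wz":0},{"hand":0,"tx":0,"ty":0,"tz":0,"wx":0,"wy":0,"wz":0},{"hand":0,"tx":0,"ty":0,"tz":0,"wx":0,"wy":0,"wz":0},{"hand":0,"tx":0,"ty":0,"tz":0,"wx":0,"wy":0,"wz":0},{"hand":0,"tx":0,"ty":0,"tz":0,"wx":0,"wy":0,"wz":0}], "squeeze": 80}}

```text
clock: 13.5
eef_pos: [538.8, 195.1, 47.2]
tcp_rot: [3.14, -0.001, 1.354]
contact_force: [1.6, -2.0, 6.6]
opening: 0.107
grasp_force: 78.7
```

```bash
cat >> h.py <<'E'
H=np.array([518.776,198.942,-.214])
def rect(f,z,xs,ys):
    "grey image resampled on the holder-frame plane z; rows=x, cols=y"
    X,Y=np.meshgrid(xs,ys,indexing='ij'); P=np.c_[X.ravel(),Y.ravel(),np.full(X.size,z)]
    p=proj(f,R.from_euler('z',H[2]).apply(P)+[H[0],H[1],0]).astype(np.float32).reshape(*X.shape,2)
    return cv2.remap(cv2.cvtColor(f['image'],cv2.COLOR_RGB2GRAY),p,None,cv2.INTER_LINEAR)
E
python3 - <<'E'
from h import *
go(538.3,194.7,46,1.357)
for n in('top','side'):
    f=load(n)
    print(n,'tab rows x, cols y 58..84 step2'); xs=np.arange(-104,-70,2)
    for x,row in zip(xs,rect(f,32,xs,np.arange(56,86,2))): print(x,*row)
    print('pointer'); xs=np.arange(-32,-6,2)
    for x,row in zip(xs,rect(f,32,xs,np.arange(42,66,2))): print(x,*row)
E
```

```text
t [-0.5 -0.5  1.2] |1| w [ 0.002 -0.001 -0.003] pos [538.8 195.1  47.2] rot [ 3.140e+00 -1.000e-03  1.354e+00] F [ 1.6 -2.   6.6] grip 78.74539732933044 open 9.2 t 13.5
top tab rows x, cols y 58..84 step2
-104 157 156 157 158 157 159 158 158 159 159 162 158 152 144 136
-102 157 156 157 159 157 156 156 157 157 159 158 155 151 145 136
-100 157 155 156 155 155 154 154 155 153 154 154 153 151 145 138
-98 155 151 151 147 144 142 142 145 146 145 144 143 145 141 138
-96 153 146 138 131 125 122 122 124 127 128 126 127 130 131 132
-94 152 140 125 111 100 96 100 101 103 102 102 106 112 119 125
-92 150 135 116 97 83 79 80 82 84 83 82 86 95 107 119
-90 150 134 111 88 75 72 71 72 73 73 75 79 86 96 114
-88 149 135 112 86 75 72 73 75 69 72 75 79 88 103 114
-86 151 138 114 92 81 79 80 78 77 78 81 86 95 109 119
-84 155 142 124 108 96 93 94 93 94 95 95 101 107 116 123
-82 155 146 136 125 118 117 116 115 116 120 121 124 124 125 126
-80 154 152 148 141 137 140 140 137 136 140 142 141 138 132 129
-78 157 155 153 153 150 151 151 151 153 153 153 152 147 137 132
-76 158 157 157 159 158 157 156 157 158 159 1
[... 1840 characters left out ...]
223 221 223 225 226 224 223 225 225 226
pointer
-32 158 205 225 226 225 224 224 225 225 226 225 224
-30 159 211 223 226 224 224 224 224 225 226 226 225
-28 161 197 217 213 215 217 222 224 225 226 225 225
-26 142 170 173 174 177 197 215 220 223 223 223 223
-24 111 118 117 116 130 166 191 199 202 202 208 216
-22 93 90 84 72 89 122 134 139 139 155 171 208
-20 109 102 72 61 70 77 88 83 98 104 165 207
-18 164 153 96 75 75 89 105 114 119 145 185 217
-16 210 162 114 90 98 126 159 181 186 197 217 224
-14 207 171 120 99 113 157 202 216 219 224 225 226
-12 208 177 121 97 120 169 209 222 225 226 227 226
-10 209 172 113 99 118 170 211 222 225 226 226 226
-8 209 167 116 97 122 169 209 223 225 225 226 226
```

>>> {"op": "arm_command", "data": {"deltas": [{"hand":0,"tx":0,"ty":-6,"tz":0,"wx":0,"wy":0,"wz":0},{"hand":0,"tx":0,"ty":-12,"tz":0,"wx":0,"wy":0,"wz":0},{"hand":0,"tx":0,"ty":-12,"tz":0,"wx":0,"wy":0,"wz":0},{"hand":0,"tx":0,"ty":-12,"tz":0,"wx":0,"wy":0,"wz":0},{"hand":0,"tx":0,"ty":-12,"tz":0,"wx":0,"wy":0,"wz":0},{"hand":0,"tx":0,"ty":-11,"tz":0,"wx":0,"wy":0,"wz":0},{"hand":0,"tx":0,"ty":-6,"tz":0,"wx":0,"wy":0,"wz":0},{"hand":0,"tx":0,"ty":0,"tz":0,"wx":0,"wy":0,"wz":0}]}}

```text
clock: 14.5
eef_pos: [470.4, 210.2, 47.3]
tcp_rot: [3.138, -0.001, 1.355]
contact_force: [7.6, -7.4, 3.0]
opening: 0.106
grasp_force: 78.6
```

```bash
python3 - <<'E'
from h import *
d=R.from_euler('z',H[2]).apply([-71,0,0]); print('target',(np.array([538.8,195.1,47.2])+d).round(1))
go(538.8+d[0],195.1+d[1],47.2)
f=grab('side');g=grab('top')
P=lambda i,y,x,h,w,s:cv2.resize(i[y:y+h,x:x+w],None,fx=s,fy=s,interpolation=3)
b=g['image']; a=f['image']
cv2.imwrite('pics/g5.png',np.hstack([P(a,320,235,75,50,8),P(b,225,185,75,50,8)])[:,:,::-1])
print('side z32'); xs=np.arange(-104,-76,2)
for x,row in zip(xs,rect(f,32,xs,np.arange(42,80,2))): print(x,*row)
E
```

```text
target [469.4 210.2  47.2]
t [-0.2 -0.9  0.1] |1| pos [470.4 210.2  47.3] rot [ 3.138e+00 -1.000e-03  1.355e+00] F [ 7.6 -7.4  3. ] grip 78.64908456802368 open 9.0 t 14.5
side z32
-104 157 201 219 222 221 220 220 220 222 222 221 221 219 215 202 208 195 198 200
-102 156 204 219 222 221 221 220 221 222 223 221 219 216 178 152 130 124 123 122
-100 161 201 219 221 222 220 220 221 222 223 221 214 179 129 80 65 58 62 59
-98 149 197 209 215 216 216 219 220 221 223 221 212 160 98 72 61 63 61 63
-96 135 166 182 188 188 198 212 218 220 221 222 200 151 93 74 74 71 72 72
-94 110 122 129 128 144 173 197 204 206 210 205 177 109 73 64 61 63 64 60
-92 93 96 85 83 94 121 142 142 154 150 147 101 67 42 40 39 40 40 34
-90 117 99 83 65 64 80 81 92 83 79 68 53 36 30 30 30 30 29 28
-88 165 134 99 77 76 84 104 102 86 65 43 44 36 38 38 38 39 37 40
-86 193 162 112 89 95 130 162 155 121 81 81 73 73 72 69 73 72 78 85
-84 209 169 118 96 114 166 196 188 155 147 144 141 138 136 133 133 143 149 163
-82 207 169 119 97 118 170 204 207 203 203 201 199 200 194 198 198 202 212 209
-80 211 167 119 98 123 177 207 218 219 219 220 220 219 218 220 221 223 222 221
-78 206 169 120 101 117 171 208 219 222 223 223 223 221 220 220 223 224 222 221
```

View pics/g5.png

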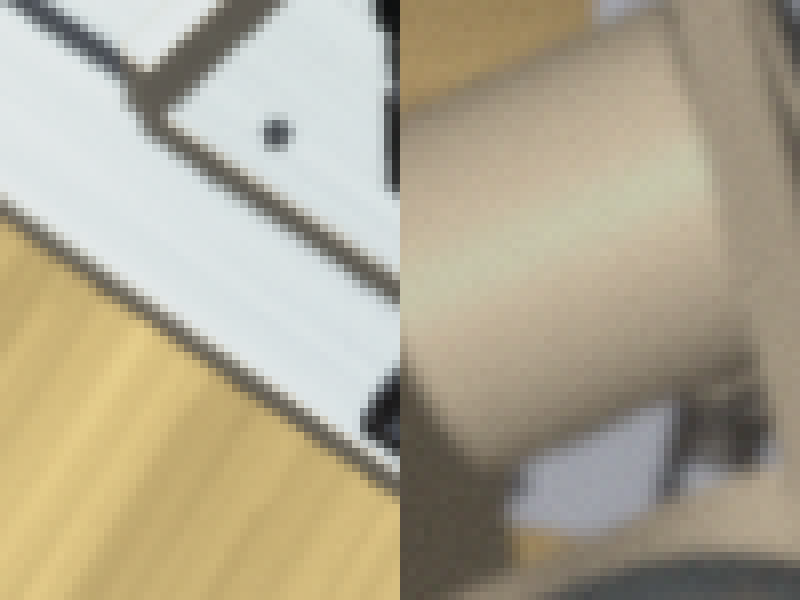

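The last crop g5 shows only part of the jaw: its front corner is at about (145,95) and the tab is cut off at (385,410), so I use the numeric profiles. The pointer is about 1 mm short in both views (top profile +0.95 mm, side silhouette +1.3 mm). A small correction follows.

>>> {"op": "arm_command", "data": {"deltas": [{"hand":0,"tx":0,"ty":-1.2,"tz":0,"wx":0,"wy":0,"wz":0},{"hand":0,"tx":0,"ty":0,"tz":0,"wx":0,"wy":0,"wz":0},{"hand":0,"tx":0,"ty":0,"tz":0,"wx":0,"wy":0,"wz":0},{"hand":0,"tx":0,"ty":0,"tz":0,"wx":0,"wy":0,"wz":0}]}}

```text
clock: 15.1
eef_pos: [469.7, 210.3, 47.2]
tcp_rot: [3.137, -0.001, 1.355]
contact_force: [8.3, -7.6, 3.6]
opening: 0.106
grasp_force: 78.7
```

```bash
python3 - <<'E'
from h import *
go(469.4,210.2,47.2)
f=grab('side')
xs=np.arange(-97,-82,1.)
for x,row in zip(xs,rect(f,32,xs,np.arange(50,70,2))): print(x,*row)
E
```

```text
t [-0.1 -0.2  0. ] |0| pos [469.7 210.3  47.2] rot [ 3.137e+00 -1.000e-03  1.355e+00] F [ 8.3 -7.6  3.6] grip 78.6795973777771 open 9.0 t 15.1
-97.0 205 208 213 217 220 221 220 206 155 99
-96.0 184 195 206 211 214 215 218 197 150 93
-95.0 160 177 196 197 199 207 204 192 131 84
-94.0 132 155 167 173 172 186 185 171 107 71
-93.0 105 125 133 136 140 150 162 131 86 54
-92.0 78 93 100 98 108 113 123 94 65 41
-91.0 63 73 81 72 87 81 86 70 44 36
-90.0 64 73 75 82 78 64 61 50 37 30
-89.0 71 82 91 102 81 64 47 37 36 30
-88.0 85 96 120 126 100 70 40 43 37 38
-87.0 98 121 151 149 121 75 56 53 52 50
-86.0 109 142 177 169 132 84 81 72 74 73
-85.0 117 159 190 184 144 118 108 105 103 101
-84.0 118 169 198 191 158 150 145 141 138 137
-83.0 116 169 201 200 184 182 177 174 175 168
```

```bash
python3 -c "
from rig import r
print(r.sign_off())"
```

```text
the job is handed in; nothing more can be done
None
```

The grey basket hangs by its bar on both prongs of the grey stand, released, and the gripper is holding the jaw about 71 mm out, within roughly 1 mm of the mark by image measurement; I handed the job in at about 15 s with no verdict returned.

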